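# Pin the hold-down bar of a connector jig

## Task

Swing the jig's hold-down bar shut over the connectors until the hole in the bar lines up with the hole in the jig's block, then take the long pin out of the rack and push it down through both holes until its collar rests on the bar. Let go of it, and leave the short pins in the rack and everything else on the bench where it is.

Things in the scene. Friction and masses are not known exactly. Their poses are not given: they have to be found in the camera images.
- jig: the connector holding jig, fixed to the table: an aluminium base plate 90 x 235 x 12 mm that carries a round hinge post, three white connector housings and, at the other end, a square aluminium block (40 x 40 mm, top 62 mm above the table) with a hole. Origin at table level. Its -y axis runs from hinge to block; the hinge axis is at (0, 85) mm, the block's hole at (0, -75) mm. z up
- bar (a joint): swing of the steel hold-down bar about the vertical hinge, rad; 0 = its hole is exactly over the block's hole; grows counter-clockwise from above as the bar swings open, towards the jig's +x side. There is no stop at 0: it swings on to -0.15. The hinge is a little stiff (about 0.1 N m), so the bar stays where it is left
- bar_hole (a point): centre of the 13 mm hole through the bar, at the bar's upper face (75 mm above the table; bar 12 mm thick, passing 1 mm above the block; mouth chamfered 2 mm). It is 160 mm from the hinge axis. The x, y axes are the bar's; -y points out along the bar
- bar_handle (a point): grip point on the upright round handle at the bar's free end, 225 mm from the hinge axis and 65 mm beyond the hole: aluminium, 18 mm across, rising from the bar's upper face (75 mm) to 120 mm above the table; the point is 105 mm above the table
- base_hole (a point): centre of the mouth of the 13 mm hole in the jig's block, 62 mm above the table; vertical, 45 mm deep, chamfered 2 mm
- rack: fixed grey pin rack, 160 x 52 x 40 mm, origin under its centre at table level, long side along its x; three holes 13 mm wide and 30 mm deep at x = -50, 0, 50 mm, each with a pin standing in it (which pin is where varies)
- long_pin_grip (a point): grip point of the long pin, on its round aluminium handle (18 mm across, 45 mm high, above a dark 26 mm collar 5 mm thick): 30 mm above the collar's underside, 20 mm below the handle's top. z points from tip to handle. The long pin stands in the rack with the underside of its collar 20 mm above the rack, and weighs about 80 g
- long_pin_shoulder (a point): centre of the underside of the long pin's collar, which rests on the bar when the pin is home; 50 mm above the tip
- long_pin_tip (a point): tip of the long pin: steel shank 12 mm across, 50 mm long from tip to collar; the last 10 mm taper to 6 mm
- screwdriver: hand screwdriver lying down, 190 mm long, black handle; bystander, to be left alone
- tape_roll: tan ring-shaped roll of tape lying flat, 80 mm across, 19 mm high; bystander
- crimper: hand crimping tool lying flat, about 180 mm long, two handles; bystander
- mouse: grey computer mouse, 100 mm long; bystander
- spray_can: upright can, 52 mm across, 150 mm tall; bystander
- connector: loose white connector housing, about 48 x 24 x 20 mm; bystander
- short_pin_a: one of two alike short pins standing in the rack: as the long pin, but with a 28 mm shank, so that its collar rests on the rack and it stands about 20 mm lower; origin at the tip. Stays in the rack
- short_pin_b: the other short pin, the same
Things that resemble listed ones, but are neither listed nor needed, are in the scene too. Leave any blue or red look-alike of the part that bears long_pin_grip alone.

How it is judged:
By the outcome, as a careful person would: the job done as asked, in the order asked, and still so for the second after the job is handed in, with the robot touching nothing.
It also fails if it takes over 72 s, if anything falls off the work surface, if the arm or the gripper's body presses on something with over 40 N, if the wrist force passes 120 N, or if a joint passes its speed limit or range.

## Robot

A 6-joint arm with a two-finger parallel gripper is mounted at the origin on the work surface. World frame = base frame: x ahead of the robot, y to its left, z up, the work surface at z = 0. Lengths are in mm, angles in rad, forces in N, time in s.
With the tool pointing down it reaches from about 350 to 775 mm from the base axis. Payload 5.5 kg.
Tool frame: the origin (TCP) lies midway between the tips of the shut fingers; the grasp point (between the pads) lies 19 mm behind it (tcp_to_grasp is the distance from the TCP to the grasp point, in mm); z points along the fingers, x is the direction in which the jaws open and shut, and the axes are right-handed (so a half turn about z gives the same grasp; the last joint's range is limited). The gripper opens to 85 mm and grips with 20 to 120 N. Pads are 22 mm wide; open, the fingers measure 114 mm over their backs; the gripper's body (76 mm by 85 mm) begins 54 mm behind the grasp point. The pads swing forward as they close: fully open they stand 13 mm farther back than shut.
Start: joints at [1.207, 0.313, 0.046, 1.304, 0, 1.431], TCP at [127.635, 560.697, 231.323] pointing down, gripper open.
Joint ranges: [-2.76, 2.76], [-0.86, 1.69], [-1.03, 1.26], [-2.2, 2.34], [-1.47, 1.5], [-3.14, 3.14]. Speed limits (rad/s): [2.57, 2.57, 3.14, 3.14, 3.14, 3.14].

## Interface

Orientations are given as a unit quaternion [x, y, z, w].
In Python, from station import * gives the robot as it stands.
- The arm moves only by the tool drive_tool, never from a script. Its argument "plan" is a list of rows, each a list of 7 numbers: the shift along the tool's x, y, z in cm, then the turn, a rotation vector about the tool's x, y, z in degrees, then the finger opening in cm, from 0 to 8.54. In form: [[tx, ty, tz, ax, ay, az, jaw], ...]. A call has 1 to 10 rows; each row shifts and turns the commanded pose from where the row before left it, along the tool's axes as they then stand; what a row does not reach is not made up. A row lasts 1/8 s, in which the tool goes at most 62.5 mm and 10.7 degrees, less where a joint would pass 70% of its speed; a pose out of reach is approached as far as the arm can. A call is refused whole if a number of a shift passes 6.25 or a number of a turn 10.7, either way. A call with a gripper value outside its range is refused whole. The fingers move at their own pace and stop on an object; "newtons" is the grip in N (left out, the last holds). Time passes only in rows, so rows that do not move let the fingers close. It gives the time, the measured TCP pose, the force and the opening at its end, in the units of the state.
- read_state(): the state, without advancing time (a new reading comes with each control period).
- snapshot(name): name is "scene" or "top" or "wrist"; returns (picture, depth): 480x640x3 uint8, blue, green, red; 480x640 float32, mm along the optical axis (not along the pixel's ray), 0 where there is no reading.
- camera_params(name): a dict with "vfov" (degrees; the focal length in pixels is half the picture's height over the tangent of half this angle, whatever the lens; pixels are square), "cx", "cy" (the principal point, pixels), "rvec" (rotation vector, rad) and "tvec" (3), from world to camera coordinates, as OpenCV has them; the wrist camera has in their place "hand_eye" (4x4, takes a point from camera to tool coordinates, whose origin is the TCP and whose axes are the tool frame's). Camera axes: x right, y down, z forward; pixel columns grow to the right and rows downward; lengths in mm; the calibration is good to about 2 mm. A picture is of the moment at which its call begins: read the wrist's pose just before it. camera_params takes no time and is no camera call.
- finish_job(): hands the job in, once; it reports no verdict.
Trained networks look in the newest picture that a camera, given by its name, has taken for a name from the list of things; names that differ only in an ending like _2 or _b are one class to them, and where a whole thing is asked for, a point or a joint stands for the part that bears it (a point fixed in the world has none). Each returns a list of dicts, best first, with "p" (0 to 1); they miss things now and then, are a little off and sometimes report something else, mostly with a low value. They report only what shows in the picture. A call takes as long as a camera call. They do not tell look-alikes from the thing itself.
- spot_in(name, camera): "point" ([x, y, z] in mm, in world coordinates, good to about 4 mm: the middle of the surface that is visible of it).
- regions_of(name, camera): "pixels" (480x640 bool, what is visible of it).
- spot_point(name, camera): "point" ([x, y, z] in mm, in world coordinates, good to about 4 mm: a listed point, or the origin of a listed thing).
The state is a dict: "time_s": time; "joint_positions": joint angles; "joint_velocities": joint speeds; "joint_efforts": joint torques, N m; "tcp_pos": TCP position; "tcp_rot": TCP orientation; "force": force on the tool from outside, world axes, zero at the start; "moment": the same for the moment, N m; "gripper_width": finger opening in mm.
Only numpy, scipy, OpenCV 4.12 (cv2) and the standard library are available. Lean on these libraries where they do the work, as an engineer would, in place of code of your own. Each camera call takes 0.05 s, during which the arm holds its last target.

## Working session

There is one attempt and no reset: what is moved stays moved. The work goes in short steps, Python scripts to look and compute and a tool call to move; the robot and the scene stay as the last step left them, time stands still between calls to the robot, and variables do not carry over. Pictures are saved under pics/ and viewed, and the job is handed in when it is done.

Besides the shell and the picture viewer there is one more tool, called after "Request:" as name(argument=value, ...), one argument or row to a line, values as JSON. drive_tool: Moves the arm, as the interface text tells. Its arguments: {"type":"object","properties":{"plan":{"type":"array"},"newtons":{"type":"number"}},"required":["plan"]}

```bash
ls; mkdir -p pics; cat > h.py <<'E'
from station import *
import numpy as np, cv2
from scipy.spatial.transform import Rotation as R
def cam(name, st=None):
    p=camera_params(name); f=240/np.tan(np.radians(p["vfov"])/2)
    if "hand_eye" in p:
        T=np.eye(4); T[:3,:3]=R.from_quat(st["tcp_rot"]).as_matrix(); T[:3,3]=st["tcp_pos"]
        M=T@np.array(p["hand_eye"])
    else:
        W=np.eye(4); W[:3,:3]=cv2.Rodrigues(np.array(p["rvec"],float))[0]; W[:3,3]=np.ravel(p["tvec"]); M=np.linalg.inv(W)
    return f,p["cx"],p["cy"],M
def px2w(c,u,v,d):
    f,cx,cy,M=c
    return (M@np.array([(u-cx)/f*d,(v-cy)/f*d,d,1]))[:3]
def w2px(c,P):
    f,cx,cy,M=c
    q=np.linalg.inv(M)@np.append(P,1); return np.array([cx+f*q[0]/q[2],cy+f*q[1]/q[2],q[2]])
def ray_z(c,u,v,z):
    a=px2w(c,u,v,1.0);o=c[3][:3,3];return o+(a-o)*(z-o[2])/(a[2]-o[2])
E
python3 - <<'E'
from h import *
s=read_state(); print({k:np.round(v,3) for k,v in s.items()})
for n in ["scene","top"]:
    im,d=snapshot(n); cv2.imwrite(f"pics/{n}0.png",im); np.save(f"pics/{n}0.npy",d)
    print(n,camera_params(n))
    for k in ["bar_hole","bar_handle","base_hole","long_pin_grip","jig","rack","bar","spray_can"]:
        print(k,[(np.round(x["point"]).tolist(),round(x["p"],2)) for x in spot_point(k,n)[:4]])
E
```

```text
pics
{'time_s': np.float64(0.0), 'joint_positions': array([ 1.207,  0.314,  0.045,  1.304, -0.   ,  1.431]), 'joint_velocities': array([ 0.   ,  0.001,  0.001, -0.001,  0.001, -0.001]), 'joint_efforts': array([-1.0000e-03, -4.8063e+01,  2.9853e+01,  1.9000e-02, -0.0000e+00,
        0.0000e+00]), 'tcp_pos': array([127.444, 560.14 , 230.4  ]), 'tcp_rot': array([ 0.782,  0.624, -0.001,  0.   ]), 'force': array([-0.937, -0.421, -0.612]), 'moment': array([ 0.012, -0.009,  0.036]), 'gripper_width': np.float64(85.522)}
scene {'vfov': 56.48604686721791, 'cx': 323.4295380005104, 'cy': 240.83378283199684, 'rvec': array([ 2.21908496,  0.67656205, -0.28302928]), 'tvec': array([-404.49630086, -138.28231701, 1329.98014409])}
bar_hole [([554.0, -293.0, 11.0], 0.57)]
bar_handle [([618.0, -7.0, 107.0], 0.96)]
base_hole [([457.0, 20.0, 64.0], 0.87)]
long_pin_grip [([609.0, -392.0, 82.0], 0.78), ([602.0, -306.0, 89.0], 0.65), ([684.0, -311.0, 81.0], 0.57)]
jig [([469.0, 91.0, 2.0], 0.96)]
rack [([553.0, -291.0, 3.0], 0.67), ([468.0, 92.0, 1.0], 0.47)]Traceback (most recent call last):
  File "<stdin>", line 7, in <module>
ValueError: it knows: bar_handle, bar_hole, base_hole, connector, crimper, jig, long_pin_grip, long_pin_shoulder, long_pin_tip, mouse, rack, screwdriver, short_pin, spray_can, tape_roll
```

```bash
python3 - <<'E'
from h import *
for n in ["top"]:
    im,d=snapshot(n); cv2.imwrite(f"pics/{n}0.png",im); np.save(f"pics/{n}0.npy",d)
    print(n,camera_params(n))
    for k in ["bar_hole","bar_handle","base_hole","long_pin_grip","long_pin_shoulder","jig","rack","short_pin","spray_can"]:
        print(k,[(np.round(x["point"]).tolist(),round(x["p"],2)) for x in spot_point(k,n)[:5]])
E
```

```text
top {'vfov': 42.89322155455505, 'cx': 317.6639286841198, 'cy': 225.9667099324518, 'rvec': array([ 2.22732894, -1.96375529,  0.22627191]), 'tvec': array([ -84.17881226,  527.0551404 , 1547.06428798])}
bar_hole [([578.0, 45.0, 74.0], 0.89), ([596.0, -306.0, 93.0], 0.24)]
bar_handle [([618.0, -2.0, 105.0], 0.89)]
base_hole [([455.0, 19.0, 60.0], 0.74)]
long_pin_grip [([614.0, -395.0, 77.0], 0.63), ([599.0, -306.0, 94.0], 0.54), ([693.0, -306.0, 81.0], 0.42), ([730.0, -96.0, 4.0], 0.38)]
long_pin_shoulder [([602.0, -309.0, 58.0], 0.67), ([687.0, -312.0, 51.0], 0.48), ([610.0, -394.0, 49.0], 0.46)]
jig [([472.0, 93.0, 2.0], 0.69)]
rack [([555.0, -290.0, 0.0], 0.6)]
short_pin [([504.0, -278.0, 10.0], 0.65), ([552.0, -292.0, 15.0], 0.54)]
spray_can [([687.0, 410.0, 2.0], 0.73)]
```

View pics/scene0.png

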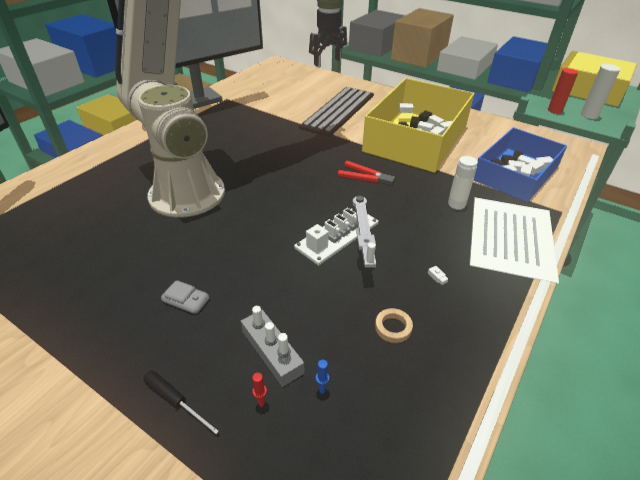

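View pics/top0.png

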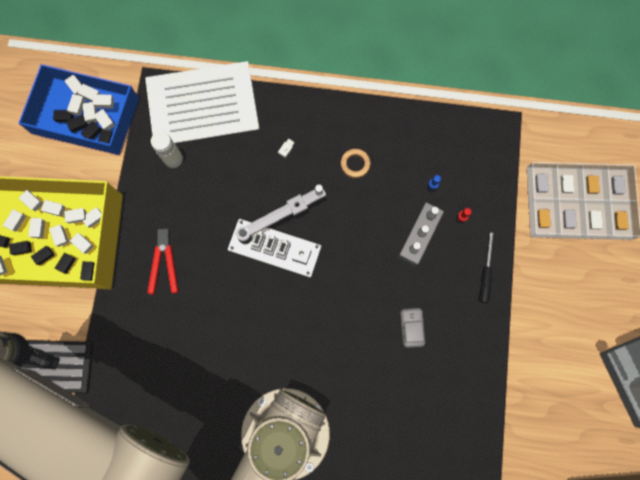

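The scene picture shows the rack at about (272,345) with three grey-topped pins at (257,315), (269,331) and (283,343). There are red (258,390) and blue (322,377) look-alikes beside it. The bar stands open, with its handle at (370,248). Next I'll measure the pin heights and the jig geometry.

```bash
python3 - <<'E'
from h import *
for n in ["scene","top"]:
    c=cam(n); im=cv2.imread(f"pics/{n}0.png"); d=np.load(f"pics/{n}0.npy")
    f,cx,cy,M=c
    v,u=np.mgrid[:480,:640]; P=np.stack([(u-cx)/f*d,(v-cy)/f*d,d,np.ones_like(d)],-1)@M.T
    P=P[...,:3]; np.save(f"pics/{n}P.npy",P); ok=d>0
    # rack region
    m=ok&(abs(P[...,0]-553)<110)&(abs(P[...,1]+291)<70)&(P[...,2]>52)&(P[...,2]<130)
    k,l,st,ce=cv2.connectedComponentsWithStats(m.astype(np.uint8))
    for i in range(1,k):
        q=P[l==i]; 
        if len(q)>5: print(n,"pin",ce[i].round(),len(q),q[:,2].max().round(1),q[q[:,2]>q[:,2].max()-6].mean(0).round(1))
    m=ok&(abs(P[...,0]-618)<25)&(abs(P[...,1]+5)<30)&(P[...,2]>110)
    q=P[m]; print(n,"handle top",len(q),q.mean(0).round(1))
    t=P[ok&(abs(P[...,0]-600)<100)&(abs(P[...,1]+150)<30)]; print("table z",np.median(t[:,2]))
im=cv2.imread("pics/scene0.png");a=cv2.resize(im[290:420,220:350],(520,520),interpolation=cv2.INTER_CUBIC)
im=cv2.imread("pics/top0.png");b=cv2.resize(im[160:290,220:350],(520,520),interpolation=cv2.INTER_CUBIC)
cv2.imwrite("pics/crop1.png",a);cv2.imwrite("pics/crop2.png",b)
E
```

```text
scene pin [257. 314.] 150 94.2 [ 505.1 -274.7   91.4]
scene pin [270. 331.] 157 95.3 [ 551.5 -292.4   91.8]
scene pin [283. 346.] 249 114.9 [ 598.6 -309.7  111.6]
scene handle top 61 [617.   -9.5 119. ]
table z 2.578998119951393
top pin [432. 213.] 99 120.3 [ 599.4 -308.7  116.4]
top pin [423. 230.] 63 102.7 [ 555.4 -286.4  100.7]
top pin [415. 246.] 63 102.3 [ 508.8 -273.5   98.8]
top handle top 42 [619.   -7.5 119.9]
table z 1.8023695591425621
```

View pics/crop1.png

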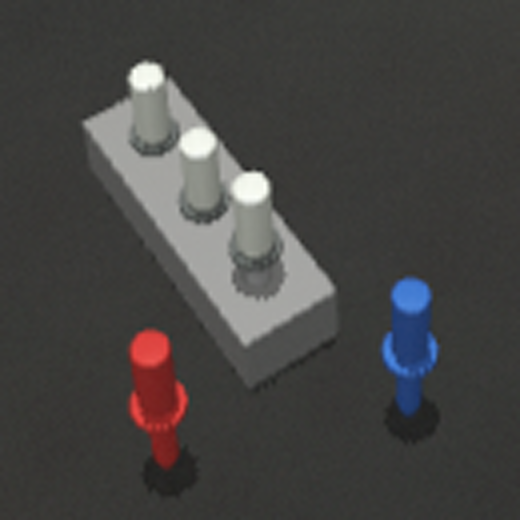

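View pics/crop2.png

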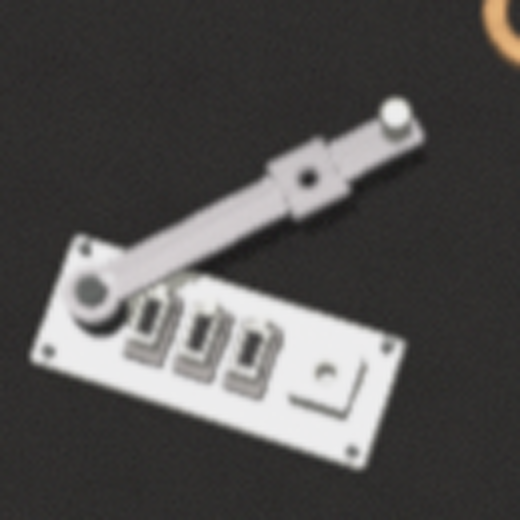

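The long pin is the grey one in the rack at scene (283,346), top (432,213). Its top is about 20 mm above the other two and its shank shows above the rack, as the enlarged crop confirms. The red and blue ones are outside the rack and will be left alone. Jig geometry: block hole about (456,20), hinge about (487,175), handle about (618,-8), which puts the handle 225 mm from the hinge, as specified. I'll move over the jig for a wrist look.

Request:
drive_tool(
  plan=[
    [-3.4,4.5,0,0,0,0,8.5],
    [-3.4,4.5,0,0,0,0,8.5],
    [-3.4,4.5,0,0,0,0,8.5],
    [-3.4,4.5,0,0,0,0,8.5],
    [-3.4,4.5,0,0,0,0,8.5],
    [-3.4,4.5,0,0,0,0,8.5],
    [-3.4,4.5,0,0,0,0,8.5],
    [-3.4,4.5,-0.5,0,0,0,8.5],
    [-3.4,4.5,-0.5,0,0,0,8.5],
    [-3.4,4.5,-0.5,0,0,0,8.5],
  ],
)

```text
time_s: 2.1
tcp_pos: [492.0, 127.7, 246.7]
tcp_rot: [0.782, 0.624, 0.0, 0.0]
force: [0.2, 0.7, -0.9]
gripper_width: 85.1
```

Request:
drive_tool(
  plan=[
    [-3.4,4.5,-1,0,0,0,8.5],
    [-2,2,-1,0,0,0,8.5],
    [0,0,-1,0,0,8.5,8.5],
    [0,0,0,0,0,8.5,8.5],
    [0,0,0,0,0,8.5,6],
    [0,0,0,0,0,8.5,6],
    [0,0,0,0,0,7.6,6],
    [0,0,0,0,0,0,6],
  ],
)

```text
time_s: 3.1
tcp_pos: [542.3, 62.2, 276.3]
tcp_rot: [0.952, 0.306, 0.0, -0.0]
force: [0.0, 0.6, 0.3]
gripper_width: 59.9
```

```bash
python3 - <<'E'
from h import *
s=read_state(); print(s["time_s"],s["tcp_pos"],R.from_quat(s["tcp_rot"]).as_matrix().round(3).tolist(),s["joint_positions"])
im,d=snapshot("wrist"); cv2.imwrite("pics/w1.png",im); np.save("pics/w1.npy",d)
import pickle; pickle.dump(s,open("pics/w1.pkl","wb"))
print(camera_params("wrist"))
for k in ["bar_hole","bar_handle","base_hole","jig"]:
    print(k,[(np.round(x["point"],1).tolist(),round(x["p"],2)) for x in spot_point(k,"wrist")[:3]])
E
```

```text
3.1 [542.33817515  62.21185999 276.34636715] [[0.813, 0.583, 0.0], [0.583, -0.813, 0.0], [0.0, 0.0, -1.0]] [-3.29127716e-02  2.47689318e-01  6.71590873e-02  1.39014947e+00
  8.26034554e-05  9.15529283e-01]
{'vfov': 66.22478062892895, 'cx': 320.411494411963, 'cy': 244.05435901911076, 'hand_eye': array([[ 9.99999813e-01,  5.67527869e-04,  2.25678103e-04,
         4.91290779e-01],
       [-6.09975633e-04,  9.46675429e-01,  3.22188236e-01,
        -8.36274098e+01],
       [-3.07931121e-05, -3.22188314e-01,  9.46675599e-01,
        -1.42278550e+02],
       [ 0.00000000e+00,  0.00000000e+00,  0.00000000e+00,
         1.00000000e+00]])}
bar_hole [([578.7, 45.1, 76.6], 0.62), ([463.2, 93.2, 5.8], 0.44)]
bar_handle [([615.4, -7.9, 105.8], 0.93), ([729.6, -91.8, 3.2], 0.15)]
base_hole [([451.5, 19.7, 63.4], 0.67)]
jig [([464.2, 92.3, 0.3], 0.94)]
```

View pics/w1.png

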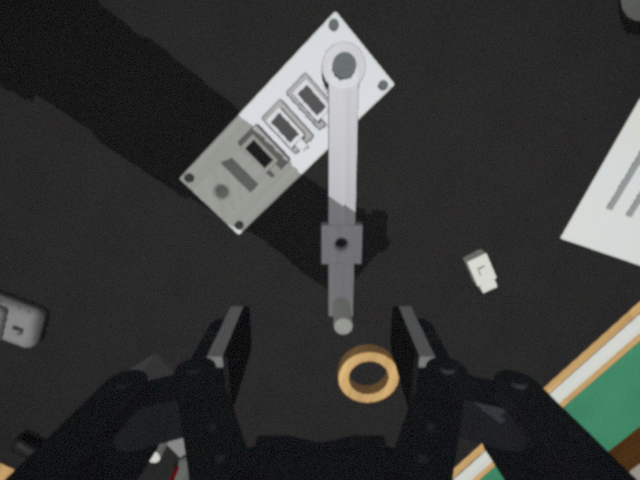

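```bash
cat >> h.py <<'E'
def jigfit(c,corn):
    Q=np.array([ray_z(c,u,v,12)[:2] for u,v in corn]); return Q
E
python3 - <<'E'
from h import *; import pickle
s=pickle.load(open("pics/w1.pkl","rb")); c=cam("wrist",s)
im=cv2.imread("pics/w1.png"); d=np.load("pics/w1.npy")
for n,u,v,z in [("hinge",344,65,85),("hole",341,243,75),("htop",343,325,120),("base",222,191,62)]:
    print(n,ray_z(c,u,v,z).round(1),px2w(c,u,v,d[v,u]).round(1))
Q=np.array([ray_z(c,u,v,12)[:2] for u,v in [(334,12),(393,85),(239,233),(181,180)]])
print(Q.round(1),np.linalg.norm(Q-np.roll(Q,-1,0),axis=1).round(1)); ctr=Q.mean(0); a=(Q[0]+Q[1]-Q[2]-Q[3]);a/=np.linalg.norm(a)
print("ctr",ctr,"dir",a,"hinge",ctr+85*a,"base",ctr-75*a)
cr=im[0:350,150:420]; cv2.imwrite("pics/w1c.png",cv2.resize(np.clip(cr.astype(float)*1.4,0,255).astype(np.uint8),None,fx=1.7,fy=1.7,interpolation=cv2.INTER_CUBIC))
E
```

```text
hinge [485.3 175.8  85. ] [485.3 175.9  84.2]
hole [578.1  48.2  75. ] [596.3  30.4   0.6]
htop [616.5  -4.2 120. ] [616.6  -4.3 119.8]
base [454.9  20.3  62. ] [452.6  13.6  40.2]
[[447.9 217. ]
 [535.  200. ]
 [490.5 -25.8]
 [406.5 -11. ]] [ 88.7 230.2  85.3 231.7]
ctr [469.9888581   95.05451909] dir [0.18604436 0.98254135] hinge [485.80262856 178.5705335 ] base [456.03553122  21.36391813]
```

View pics/w1c.png

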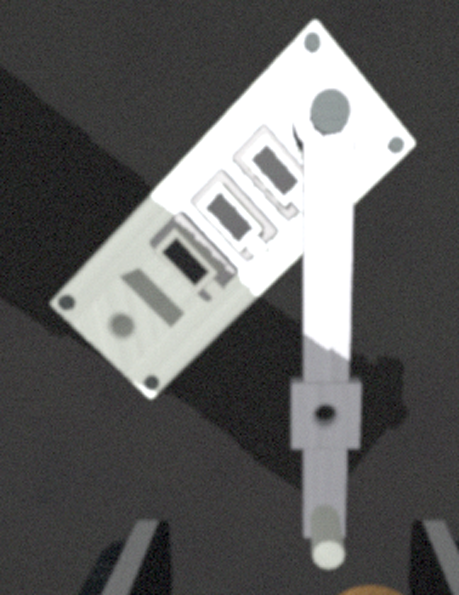

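Hinge (485,176), handle (617,-5) and base hole (455.5,20.5) agree with the nominal 225 and 160 mm distances. The remaining swing is about 46.8°. Next I'll go down over the handle.

Request:
drive_tool(
  plan=[
    [0.7,3.3,4,0,0,0,6],
    [0.7,3.3,4,0,0,0,6],
    [0.75,3.2,4,0,0,0,6],
    [0,0,4,0,0,0,6],
    [0,0,3,0,0,0,6],
    [0,0,0,0,0,0,6],
  ],
)

```text
time_s: 4.1
tcp_pos: [614.5, -4.8, 83.5]
tcp_rot: [0.952, 0.306, -0.003, -0.001]
force: [0.9, 0.7, 0.9]
gripper_width: 60.2
```

```bash
python3 - <<'E'
from h import *
s=read_state(); print(s["time_s"],s["tcp_pos"],s["force"])
im,d=snapshot("wrist"); cv2.imwrite("pics/w2.png",im)
c=cam("wrist",s); print(w2px(c,[616.7,-4.6,120]))
E
```

```text
4.1 [614.52542818  -4.75828877  83.47948419] [0.8701523  0.65598832 0.91455404]
[323.7550893  377.03711194 127.36726715]
```

View pics/w2.png

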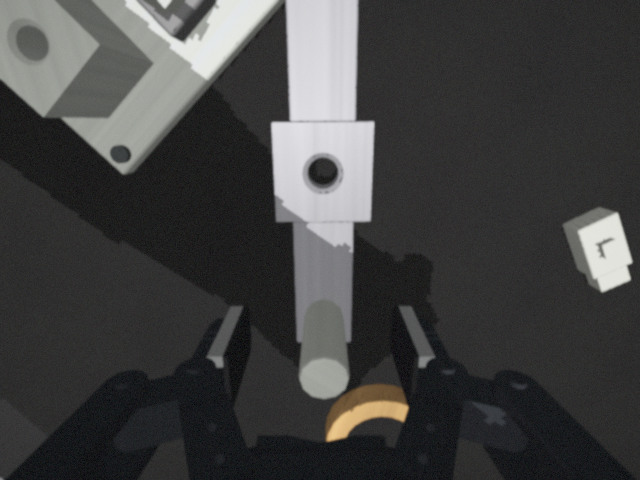

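The handle is between the jaws at (323,377), as predicted, and the bar hole is at (322,172). Closing.

Request:
drive_tool(
  plan=[
    [0,0,0,0,0,0,3],
    [0,0,0,0,0,0,1.5],
    [0,0,0,0,0,0,1.2],
    [0,0,0,0,0,0,1.2],
    [0,0,0,0,0,0,1.2],
  ],
  newtons=30,
)

```text
time_s: 4.78
tcp_pos: [618.0, -5.0, 88.1]
tcp_rot: [0.952, 0.306, 0.001, 0.001]
force: [-1.2, 0.8, 6.5]
gripper_width: 17.2
```

```bash
python3 - <<'E'
from h import *
s=read_state(); print(s["time_s"],s["tcp_pos"],s["force"],s["gripper_width"])
p=s["tcp_pos"][:2]; 
M=R.from_quat(s["tcp_rot"]).as_matrix(); print(M.round(3).tolist())
im,d=snapshot("wrist"); cv2.imwrite("pics/w3.png",im)
c=cam("wrist",s); print("base",ray_z(c,32,42,62), "hole",ray_z(c,322,172,75))
for k in ["bar_hole","base_hole"]:
    print(k,[(np.round(x["point"],1).tolist(),round(x["p"],2)) for x in spot_point(k,"wrist")[:3]])
H=np.array([485.4,176]); print(np.linalg.norm(p-H),np.degrees(np.arctan2(*(p-H)[::-1])))
E
```

```text
4.775 [617.96544711  -4.99883407  88.09254437] [-1.21835452  0.78155012  6.50680038] 17.213974650078782
[[0.813, 0.582, 0.003], [0.582, -0.813, -0.0], [0.002, 0.002, -1.0]]
base [457.40280537  19.08282958  62.        ] hole [582.52901722  46.58021255  75.        ]
bar_hole [([579.4, 47.2, 75.2], 0.88)]
base_hole [([450.7, 18.7, 60.1], 0.59)]
224.3527929443034 -53.78056096066198
```

View pics/w3.png

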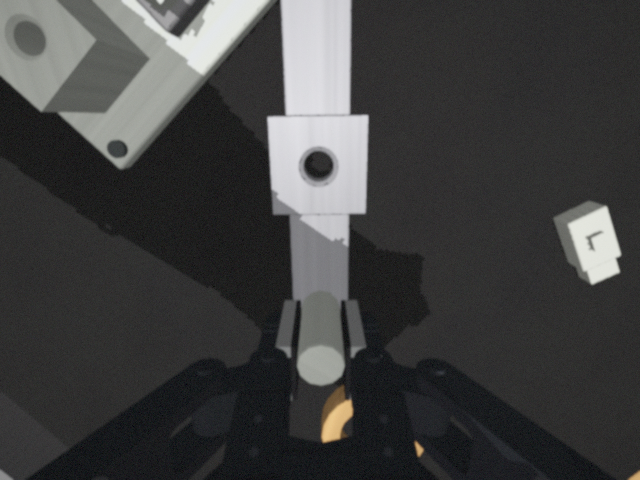

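Handle gripped at 17.2 mm, close to its nominal 18 mm, and 224.4 mm from the hinge. Now I'll swing it along the arc.

Request:
drive_tool(
  plan=[
    [-0.78,-0.014,0,0,0,2,1.2],
    [-1.57,-0.055,0,0,0,4,1.2],
    [-1.57,-0.055,0,0,0,4,1.2],
    [-1.57,-0.055,0,0,0,4,1.2],
    [-1.57,-0.055,0,0,0,4,1.2],
    [-1.57,-0.055,0,0,0,4,1.2],
    [-1.57,-0.055,0,0,0,4,1.2],
    [-1.57,-0.055,0,0,0,4,1.2],
    [-1.57,-0.055,0,0,0,4,1.2],
    [0,0,0,0,0,0,1.2],
  ],
)

```text
time_s: 6.18
tcp_pos: [492.8, -48.5, 88.0]
tcp_rot: [1.0, 0.013, 0.002, 0.002]
force: [0.3, -4.2, 6.0]
gripper_width: 17.0
```

```bash
python3 - <<'E'
from h import *
s=read_state(); print(s["time_s"],s["tcp_pos"],s["force"],s["gripper_width"])
p=s["tcp_pos"][:2]; 
M=R.from_quat(s["tcp_rot"]).as_matrix(); print(M.round(3).tolist())
im,d=snapshot("wrist"); cv2.imwrite("pics/w4.png",im)
H=np.array([485.4,176]); print(np.linalg.norm(p-H),np.degrees(np.arctan2(*(p-H)[::-1])))
for k in ["bar_hole","base_hole"]:
    print(k,[(np.round(x["point"],1).tolist(),round(x["p"],2)) for x in spot_point(k,"wrist")[:3]])
E
```

```text
6.175 [492.76312339 -48.48488894  88.04972439] [ 0.3147256  -4.20146926  5.98238336] 17.019392227789208
[[1.0, 0.026, 0.003], [0.026, -1.0, -0.003], [0.003, 0.004, -1.0]]
224.60561201438514 -88.12136708840022
bar_hole [([488.0, 18.2, 75.8], 0.93)]
base_hole [([452.4, 19.3, 63.1], 0.73)]
```

View pics/w4.png

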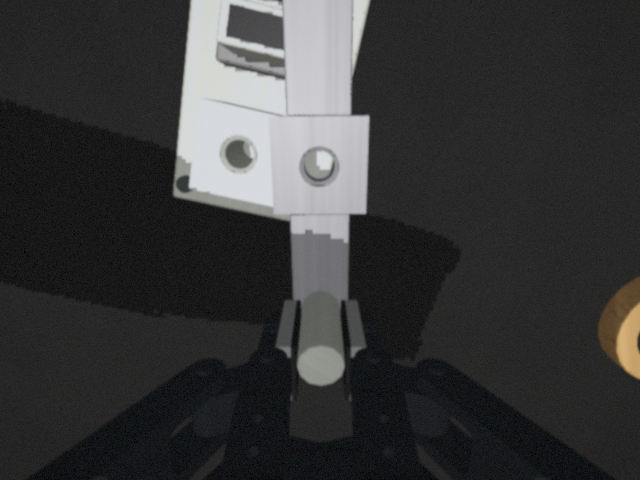

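Both holes are visible: block hole at about (239,153), bar hole at (319,166).

```bash
python3 - <<'E'
from h import *
s=read_state(); c=cam("wrist",s); im=cv2.imread("pics/w4.png")
H=np.array([485.4,176]);M=R.from_quat(s["tcp_rot"]).as_matrix()
def rel(u,v,z): return M.T@(ray_z(c,u,v,z)-s["tcp_pos"])
b=ray_z(c,319,166,75);g=ray_z(c,239,153,62);print(b,g)
for n,q in(("bar",b),("base",g)): e=q[:2]-H; print(n,np.linalg.norm(e),np.degrees(np.arctan2(e[1],e[0])))
print(np.hypot(*(b[:2]-g[:2]))/160*57.3)
cv2.imwrite("pics/w4c.png",cv2.resize(im[110:220,170:390],None,fx=3.5,fy=3.5,interpolation=cv2.INTER_CUBIC))
E
```

```text
[491.37820197  16.72552006  75.        ] [455.71302079  19.87005923  62.        ]
bar 159.38663324766378 -87.85047153753217
base 158.92726367029042 -100.76586191228063
12.822141754818011
```

View pics/w4c.png

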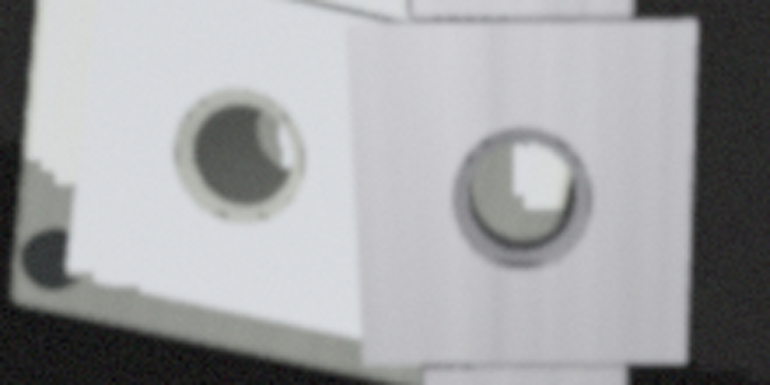

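Request:
drive_tool(
  plan=[
    [-1.57,-0.055,0,0,0,4,1.2],
    [-1.57,-0.055,0,0,0,4,1.2],
    [-1.175,-0.03,0,0,0,3,1.2],
    [-0.745,-0.01,0,0,0,1.9,1.2],
    [0,0,0,0,0,0,1.2],
    [0,0,0,0,0,0,1.2],
  ],
)

```text
time_s: 7.08
tcp_pos: [443.1, -44.6, 88.0]
tcp_rot: [0.995, -0.099, 0.002, 0.002]
force: [-1.1, -6.3, 7.6]
gripper_width: 17.2
```

```bash
python3 - <<'E'
from h import *
s=read_state(); print(s["time_s"],s["tcp_pos"],s["force"],s["gripper_width"])
p=s["tcp_pos"][:2]; 
im,d=snapshot("wrist"); cv2.imwrite("pics/w5.png",im)
H=np.array([485.4,176]); print(np.linalg.norm(p-H),np.degrees(np.arctan2(*(p-H)[::-1])))
c=cam("wrist",s); 
b=ray_z(c,319.4,166.3,75); print("bar",b,"px of base below bar",w2px(c,[b[0],b[1],62]),w2px(c,[b[0],b[1],63]))
cv2.imwrite("pics/w5c.png",cv2.resize(im[120:220,260:380],None,fx=6,fy=6,interpolation=cv2.INTER_CUBIC))
E
```

```text
7.075 [443.07623294 -44.62479335  88.02005193] [-1.12930675 -6.3252285   7.60940803] 17.17208796629257
224.6477257817874 -100.85945992891324
bar [455.46330224  19.26635024  75.        ] px of base below bar [319.35861934 162.64330453 165.07598447] [319.36158245 162.90514664 164.13060234]
```

View pics/w5c.png

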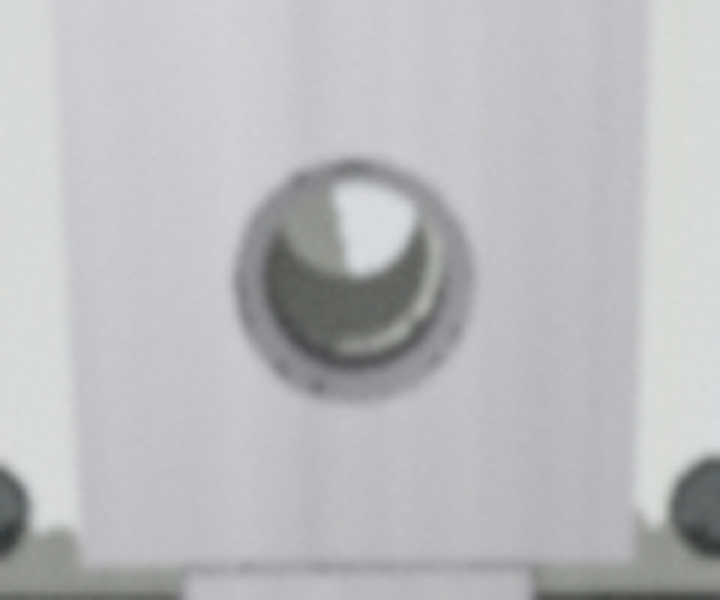

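View pics/w5.png

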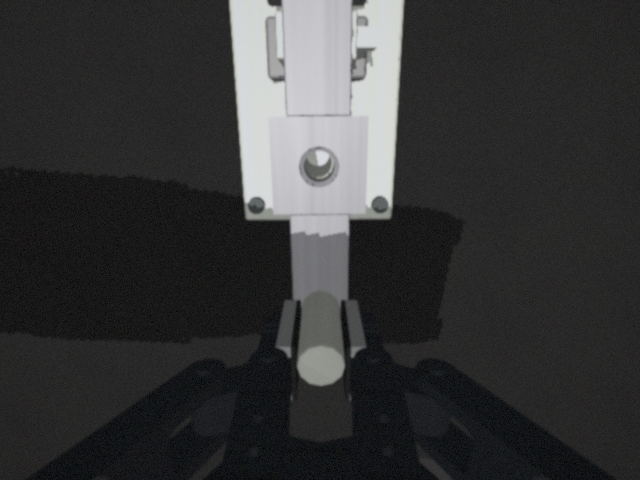

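The bar is nearly aligned. A thin crescent of the block's chamfer on the right says it needs about 0.5 mm more. I'll nudge it, release and look again.

Request:
drive_tool(
  plan=[
    [-0.07,0,0,0,0,0.18,1.2],
    [0,0,0,0,0,0,1.2],
    [0,0,0,0,0,0,1.2],
    [0,0,0,0,0,0,2.5],
    [0,0,0,0,0,0,4.5],
    [0,0,0,0,0,0,5],
    [0,0,0,0,0,0,5],
  ],
)

```text
time_s: 8.0
tcp_pos: [441.0, -42.3, 86.1]
tcp_rot: [0.995, -0.1, -0.0, -0.0]
force: [-0.1, 0.5, -0.1]
gripper_width: 49.9
```

```bash
python3 - <<'E'
from h import *
s=read_state(); print(s["time_s"],s["tcp_pos"],s["force"],s["gripper_width"])
im,d=snapshot("wrist"); cv2.imwrite("pics/w6.png",im)
import pickle; pickle.dump(s,open("pics/w6.pkl","wb"))
cv2.imwrite("pics/w6c.png",cv2.resize(im[120:220,260:380],None,fx=6,fy=6,interpolation=cv2.INTER_CUBIC))
E
```

```text
8.0 [440.95743111 -42.2524986   86.10705265] [-0.12042633  0.53537124 -0.07105853] 49.884960528525
```

View pics/w6c.png

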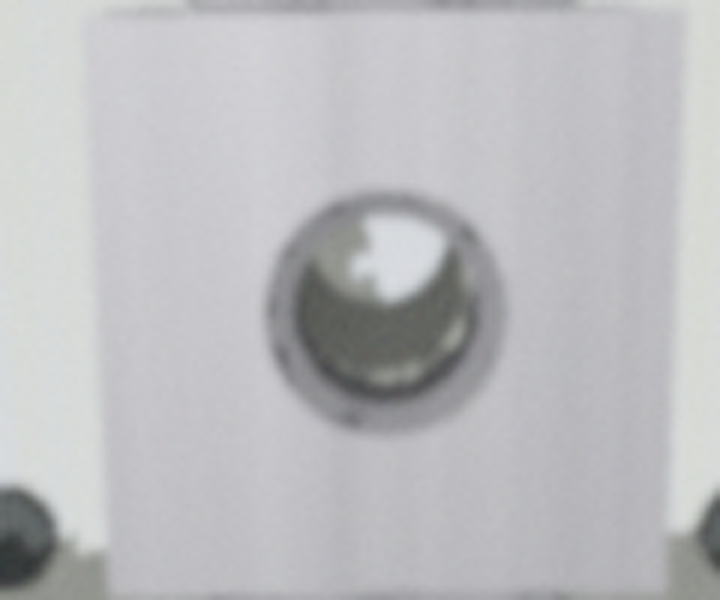

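Aligned to within about 0.3 mm after release, and the bar stayed put. Raising and moving to the rack.

Request:
drive_tool(
  plan=[
    [0,0,-4,0,0,0,5],
    [0,0,-6,0,0,0,5],
    [0,0,-4,0,0,0,5],
    [3.47,3.83,0,0,0,0,5],
    [3.47,3.83,0,0,0,0,5],
    [3.47,3.83,0,0,0,0,5],
    [3.47,3.83,0,0,0,0,5],
    [3.47,3.83,0,0,0,0,5],
    [3.47,3.83,0,0,0,0,5],
    [0,0,0,0,0,-10.2,5],
  ],
)

```text
time_s: 9.3
tcp_pos: [600.2, -312.6, 223.3]
tcp_rot: [1.0, -0.011, -0.001, -0.0]
force: [0.3, 1.1, 0.6]
gripper_width: 49.7
```

Request:
drive_tool(
  plan=[
    [0,0,0,0,0,-10.2,5],
    [0,0,0,0,0,-10.2,5],
    [0,0,0,0,0,-10.2,5],
    [0,0,0,0,0,-10.2,5],
    [0,0,0,0,0,-10.2,5],
    [0,0,0,0,0,-10.2,5],
    [0,0,0,0,0,-10.1,5],
    [0,0,0,0,0,0,5],
    [0,0,0,0,0,0,5],
  ],
)

```text
time_s: 10.42
tcp_pos: [599.3, -309.1, 226.0]
tcp_rot: [0.82, 0.572, -0.0, -0.0]
force: [-0.7, -1.0, -0.2]
gripper_width: 50.1
```

```bash
python3 - <<'E'
from h import *
s=read_state(); print(s["time_s"],s["tcp_pos"],s["joint_positions"].round(2));print(R.from_quat(s["tcp_rot"]).as_matrix().round(3).tolist())
im,d=snapshot("wrist"); cv2.imwrite("pics/w7.png",im);np.save("pics/w7.npy",d)
import pickle; pickle.dump(s,open("pics/w7.pkl","wb"))
c=cam("wrist",s)
print("expected px",w2px(c,[599,-309,110]))
for k in ["long_pin_grip"]:
    print(k,[(np.round(x["point"],1).tolist(),round(x["p"],2)) for x in spot_point(k,"wrist")[:3]])
s6=pickle.load(open("pics/w6.pkl","rb")); c6=cam("wrist",s6); print("hole", ray_z(c6,324.3,172.2,75))
E
```

```text
10.425 [ 599.28225442 -309.11125061  226.00672039] [-0.6   0.52  0.34  1.4   0.   -0.24]
[[0.345, 0.939, -0.0], [0.939, -0.345, 0.0], [0.0, -0.0, -1.0]]
expected px [319.28900025 237.72916835 271.24870136]
long_pin_grip [([687.0, -308.1, 82.4], 0.94), ([609.7, -391.9, 83.4], 0.94), ([598.3, -306.1, 92.8], 0.78)]
hole [455.70480995  18.40362731  75.        ]
```

View pics/w7.png

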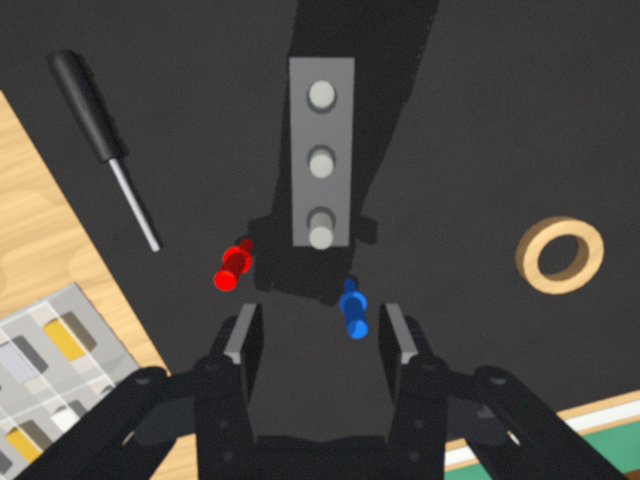

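The long pin's top is at (320.5,238), within 1 px of where I expected it. The red (225,280) and blue (355,325) look-alikes are clear of the descent. Going down and gripping.

Request:
drive_tool(
  plan=[
    [0.05,0,4,0,0,0,5],
    [0,0,4,0,0,0,5],
    [0,0,4,0,0,0,5],
    [0,0,2,0,0,0,5],
    [0,0,1.3,0,0,0,5],
    [0,0,0,0,0,0,5],
    [0,0,0,0,0,0,3],
    [0,0,0,0,0,0,1.2],
    [0,0,0,0,0,0,1.2],
    [0,0,0,0,0,0,1.2],
  ],
  newtons=50,
)

```text
time_s: 11.78
tcp_pos: [600.3, -309.2, 74.7]
tcp_rot: [0.819, 0.574, 0.001, 0.001]
force: [-0.2, -0.5, 6.6]
gripper_width: 16.4
```

```bash
python3 - <<'E'
from h import *
s=read_state(); print(s["time_s"],s["tcp_pos"],s["force"],s["moment"],s["gripper_width"])
im,d=snapshot("wrist"); cv2.imwrite("pics/w8.png",im)
E
```

```text
11.775 [ 600.31762068 -309.20019903   74.70502315] [-0.22595381 -0.46785133  6.58758552] [ 0.05427816 -0.00766989  0.05014685] 16.350243213831295
```

View pics/w8.png

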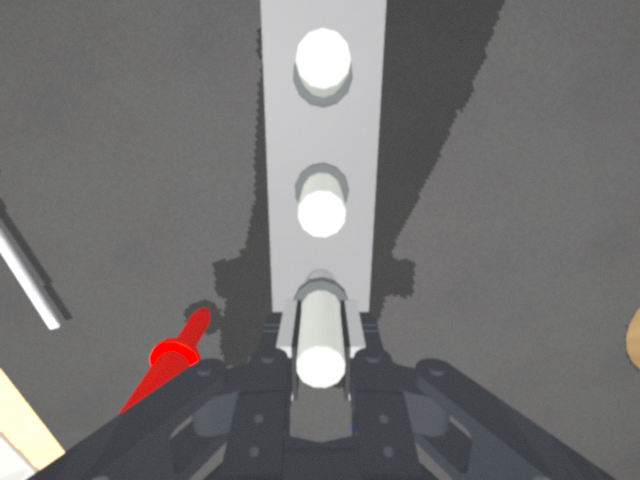

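Long pin gripped. Lifting straight out and carrying it high to the jig.

Request:
drive_tool(
  plan=[
    [0,0,-1,0,0,0,1.2],
    [0,0,-2,0,0,0,1.2],
    [0,0,-3,0,0,0,1.2],
    [0,0,-3,0,0,0,1.2],
    [0,0,-3,0,0,0,1.2],
    [0,0,-3,0,0,0,1.2],
    [1.61,-1.56,0,0,0,0,1.2],
    [3.23,-3.11,0,0,0,0,1.2],
    [3.23,-3.11,0,0,0,0,1.2],
    [3.23,-3.11,0,0,0,0,1.2],
  ],
)

```text
time_s: 13.08
tcp_pos: [534.6, -163.8, 223.3]
tcp_rot: [0.819, 0.573, -0.0, -0.001]
force: [0.1, 0.1, -0.5]
gripper_width: 16.7
```

Request:
drive_tool(
  plan=[
    [3.23,-3.11,0,0,0,0,1.2],
    [3.23,-3.11,0,0,0,0,1.2],
    [3.23,-3.11,0,0,0,0,1.2],
    [2.5,-2.4,0,0,0,0,1.2],
    [1.5,-1.5,0,0,0,6,1.2],
    [0,0,0,0,0,10,1.2],
    [0,0,0,0,0,10,1.2],
    [0,0,0,0,0,10,1.2],
    [0,0,0,0,0,10,1.2],
    [0,0,0,0,0,10,1.2],
  ],
)

```text
time_s: 14.32
tcp_pos: [457.7, 8.8, 223.4]
tcp_rot: [0.993, 0.119, -0.0, -0.0]
force: [0.5, 1.2, -0.1]
gripper_width: 16.4
```

Request:
drive_tool(
  plan=[
    [0,0,0,0,0,10,1.2],
    [0,0,0,0,0,10,1.2],
    [0,0,0,0,0,5.5,1.2],
    [0,0,0,0,0,0,1.2],
    [0,0,0,0,0,0,1.2],
  ],
)

```text
time_s: 14.95
tcp_pos: [458.1, 8.7, 223.4]
tcp_rot: [0.995, -0.099, -0.0, -0.0]
force: [-0.0, 0.5, -0.1]
gripper_width: 16.8
```

```bash
cat > look.py <<'E'
from h import *; import sys,pickle
n=sys.argv[1]
s=read_state(); print(s["time_s"],s["tcp_pos"].round(1),s["force"].round(1),s["moment"].round(2),s["gripper_width"]); print(R.from_quat(s["tcp_rot"]).as_matrix().round(3).tolist())
im,d=snapshot("wrist"); cv2.imwrite(f"pics/{n}.png",im); pickle.dump(s,open(f"pics/{n}.pkl","wb")); np.save(f"pics/{n}.npy",d)
E
python3 look.py w9
```

```text
14.95 [458.1   8.7 223.4] [-0.   0.5 -0.1] [-0.06 -0.06  0.05] 16.822769808901644
[[0.98, -0.198, -0.0], [-0.198, -0.98, 0.0], [-0.0, -0.0, -1.0]]
```

View pics/w9.png

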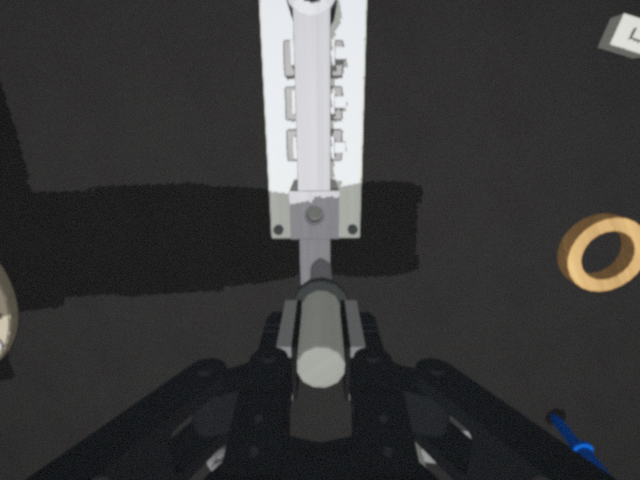

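```bash
python3 - <<'E'
from h import *; import pickle
def T(c,u,v,z,s): # ray at tool z
    M=R.from_quat(s["tcp_rot"]).as_matrix()
    a=M.T@(px2w(c,u,v,1.)-s["tcp_pos"]);o=M.T@(c[3][:3,3]-s["tcp_pos"]); return (o+(a-o)*(z-o[2])/(a[2]-o[2])).round(2)
s=pickle.load(open("pics/w9.pkl","rb"));c=cam("wrist",s);im=cv2.imread("pics/w9.png")
print("pin top",T(c,320.5,367,-35.3,s)); 
zt=s["tcp_pos"][2]-75
print("hole",T(c,314.5,214,zt,s), ray_z(c,314.5,214,75))
a=cv2.resize(im[170:270,260:380],None,fx=6,fy=6,interpolation=cv2.INTER_CUBIC)
b=cv2.resize(im[260:400,260:380],None,fx=4,fy=4,interpolation=cv2.INTER_CUBIC)
cv2.imwrite("pics/w9a.png",np.clip(a*1.3,0,255));cv2.imwrite("pics/w9b.png",np.clip(b*2.,0,255))
E
```

```text
pin top [ -0.04  -2.39 -35.3 ]
hole [ -4.87 -10.65 148.36] [455.38040812  20.10894583  75.        ][ WARN:0@0.070] global loadsave.cpp:1063 imwrite_ Unsupported depth image for selected encoder is fallbacked to CV_8U.
```

View pics/w9a.png

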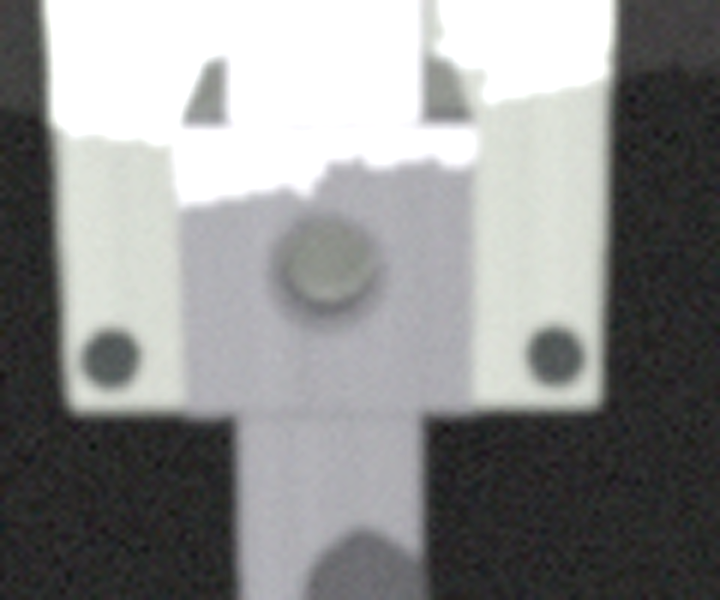

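View pics/w9b.png

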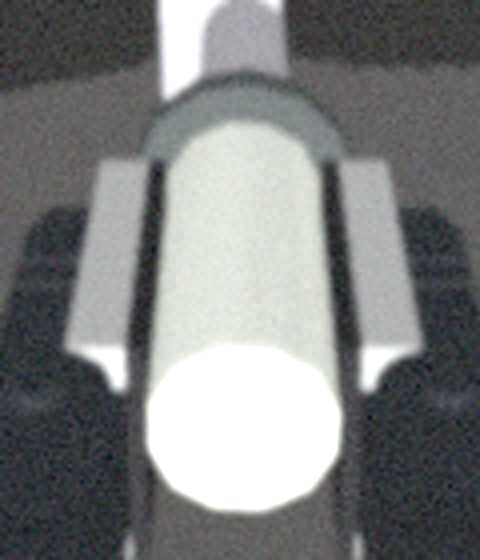

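```bash
python3 - <<'E'
from h import *; import pickle
def T(c,u,v,z,s):
    M=R.from_quat(s["tcp_rot"]).as_matrix()
    a=M.T@(px2w(c,u,v,1.)-s["tcp_pos"]);o=M.T@(c[3][:3,3]-s["tcp_pos"]); return (o+(a-o)*(z-o[2])/(a[2]-o[2])).round(2)
s=pickle.load(open("pics/w9.pkl","rb"));c=cam("wrist",s)
print(T(c,321,367,-35.3,s),"top near/far edges",T(c,321,387.7,-35.3,s),T(c,321,345.5,-35.3,s))
print("handle far edge at collar",T(c,321,290.5,9.7,s),"collar far edge",T(c,321,278.5,9.7,s),T(c,321,278.5,14.7,s))
E
```

```text
[  0.14  -2.39 -35.3 ] top near/far edges [  0.15   6.35 -35.3 ] [  0.13 -11.07 -35.3 ]
handle far edge at collar [ 0.2  -9.71  9.7 ] collar far edge [  0.19 -15.67   9.7 ] [  0.2  -13.43  14.7 ]
```

Request:
drive_tool(
  plan=[
    [-0.5,-0.86,0,0,0,0,1.2],
    [0,0,2.5,0,0,0,1.2],
    [0,0,2.5,0,0,0,1.2],
    [0,0,1.6,0,0,0,1.2],
    [0,0,0.7,0,0,0,1.2],
    [0,0,0,0,0,0,1.2],
    [0,0,0,0,0,0,1.2],
  ],
)

```text
time_s: 15.88
tcp_pos: [455.6, 18.1, 151.0]
tcp_rot: [0.995, -0.1, 0.001, -0.0]
force: [-0.3, -1.0, -0.2]
gripper_width: 16.6
```

```bash
python3 look.py w10; python3 -c "
import cv2,numpy as np
im=cv2.imread('pics/w10.png'); cv2.imwrite('pics/w10c.png',np.clip(cv2.resize(im[200:400,220:420],None,fx=3,fy=3,interpolation=cv2.INTER_CUBIC).astype(float)*1.6,0,255).astype(np.uint8))"
```

```text
15.875 [455.6  18.1 151. ] [-0.3 -1.  -0.2] [ 0.01 -0.03 -0.02] 16.581838741444226
[[0.98, -0.199, 0.001], [-0.199, -0.98, -0.0], [0.001, -0.0, -1.0]]
```

View pics/w10c.png

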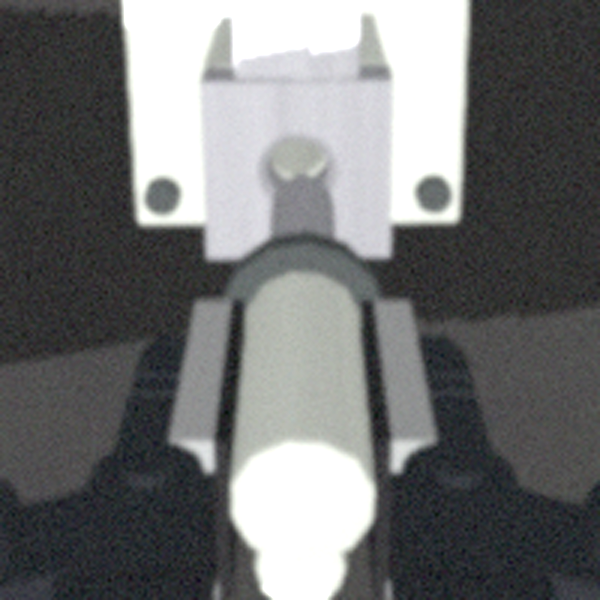

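View pics/w10.png

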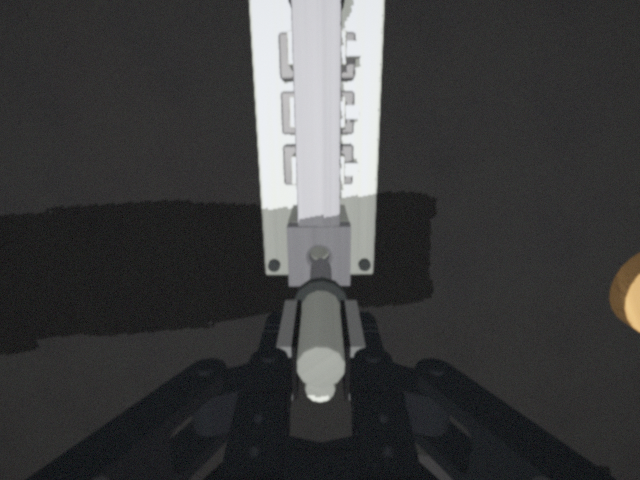

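```bash
cat > ov.py <<'E'
from h import *; import pickle,sys
n=sys.argv[1]; hx,hy,px,py=map(float,sys.argv[2:6])
s=pickle.load(open(f"pics/{n}.pkl","rb"));c=cam("wrist",s);im=cv2.imread(f"pics/{n}.png")
M=R.from_quat(s["tcp_rot"]).as_matrix()
x0,y0,x1,y1,k=270,225,370,315,8
def draw(img,cx,cy,z,r,col):
    t=np.linspace(0,2*np.pi,60)
    P=[w2px(c,s["tcp_pos"]+M@np.array([cx+r*np.cos(a),cy+r*np.sin(a),z]))[:2] for a in t]
    P=((np.array(P)-[x0,y0]+.5)*k).astype(int); cv2.polylines(img,[P],True,col,1)
a=np.clip(cv2.resize(im[y0:y1,x0:x1],None,fx=k,fy=k,interpolation=cv2.INTER_CUBIC).astype(float)*1.5,0,255).astype(np.uint8)
b=a.copy()
zt=s["tcp_pos"][2]-75
draw(b,hx,hy,zt,8.5,(0,0,255));draw(b,hx,hy,zt+2,6.5,(0,0,255))
for z,r in((64.7,3),(54.7,6),(14.7,13)): draw(b,px,py,z,r,(0,255,0))
cv2.imwrite(f"pics/{n}_ov.png",cv2.resize(np.hstack([a,b])[:,:],(800,360)) if 0 else np.hstack([cv2.resize(a,(400,360)),cv2.resize(b,(400,360))]))
cv2.imwrite(f"pics/{n}_a.png",a);cv2.imwrite(f"pics/{n}_b.png",b)
E
python3 ov.py w10 0 -2 0.15 -2
```

```text
(no output)
```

View pics/w10_a.png

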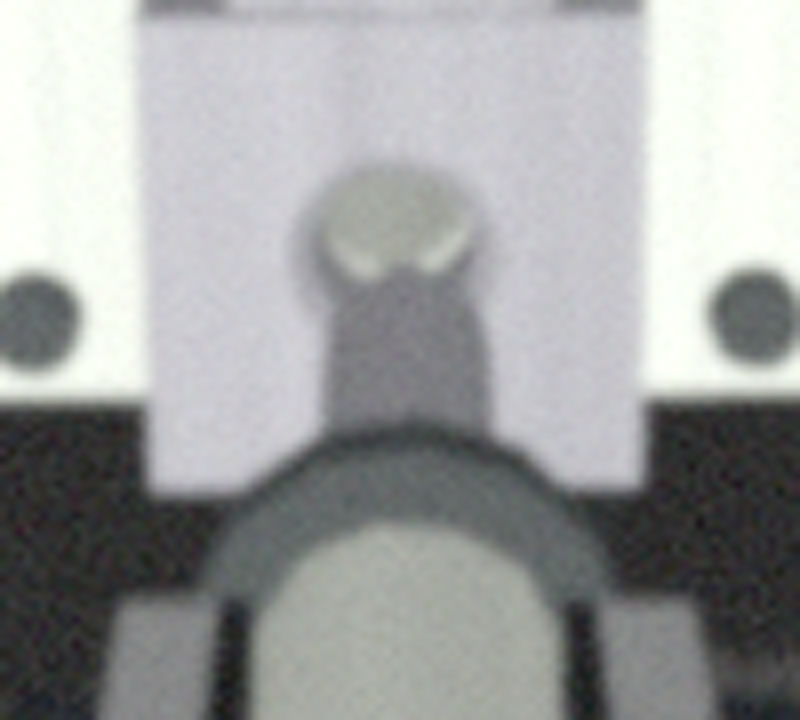

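View pics/w10_b.png

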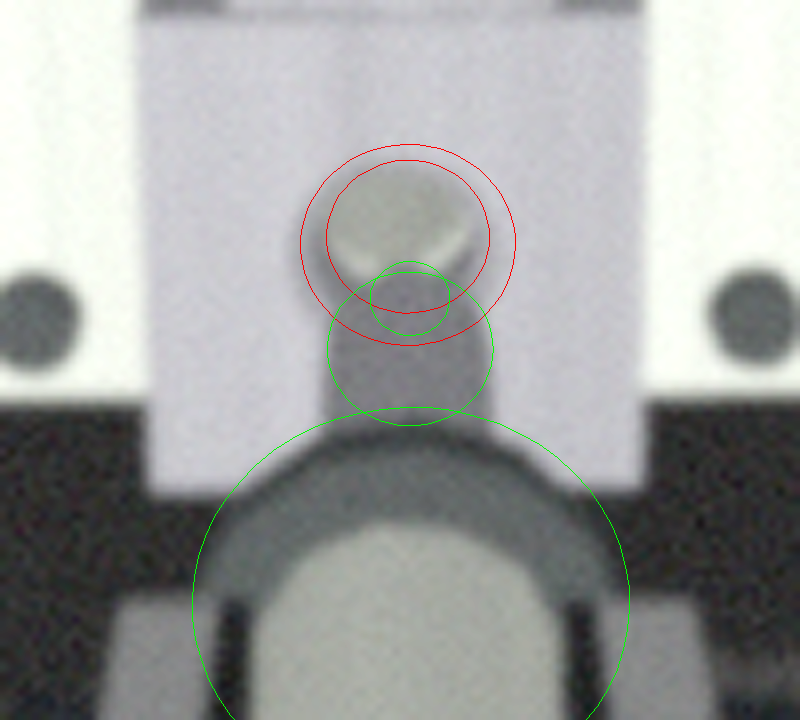

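```bash
python3 - <<'E'
from h import *; import pickle
def T(c,u,v,z,s):
    M=R.from_quat(s["tcp_rot"]).as_matrix()
    a=M.T@(px2w(c,u,v,1.)-s["tcp_pos"]);o=M.T@(c[3][:3,3]-s["tcp_pos"]); return (o+(a-o)*(z-o[2])/(a[2]-o[2])).round(2)
s=pickle.load(open("pics/w10.pkl","rb"));c=cam("wrist",s);z=s["tcp_pos"][2]-75
f=lambda x,y:T(c,270+x/8-.5,225+y/8-.5,z,s)
print("square top/bottom",f(394,12),f(394,493),"left/right",f(142,230),f(643,230))
print("inner ring top(z+2)",T(c,270+397/8-.5,225+163/8-.5,z+2,s),f(298,240),f(490,240),"shank l/r at row 400",f(326,400),f(492,400))
E
```

```text
square top/bottom [ -1.1  -21.26  76.01] [-1.14 19.47 76.01] left/right [-21.03  -3.35  76.01] [18.55 -3.37 76.01]
inner ring top(z+2) [-0.88 -8.27 78.01] [-8.71 -2.52 76.01] [ 6.47 -2.52 76.01] shank l/r at row 400 [-6.61 11.24 76.01] [ 6.77 11.23 76.01]
```

The hole is about 1.2 mm left of the pin axis, and about 0.6 mm along +y. Correct that and start inserting.

Request:
drive_tool(
  plan=[
    [-0.12,0.06,0,0,0,0,1.2],
    [0,0,0.5,0,0,0,1.2],
    [0,0,0.5,0,0,0,1.2],
    [0,0,0.5,0,0,0,1.2],
    [0,0,0.3,0,0,0,1.2],
    [0,0,0,0,0,0,1.2],
  ],
)

```text
time_s: 16.68
tcp_pos: [453.6, 17.7, 131.9]
tcp_rot: [0.995, -0.1, -0.0, -0.0]
force: [0.7, -0.3, 0.3]
gripper_width: 17.1
```

```bash
python3 look.py w11; python3 ov.py w11 0 -2 0.15 -2
```

```text
16.675 [453.6  17.7 131.9] [ 0.7 -0.3  0.3] [-0.05  0.01  0.01] 17.131190763807467
[[0.98, -0.199, -0.001], [-0.199, -0.98, 0.0], [-0.001, -0.0, -1.0]]
```

View pics/w11_a.png

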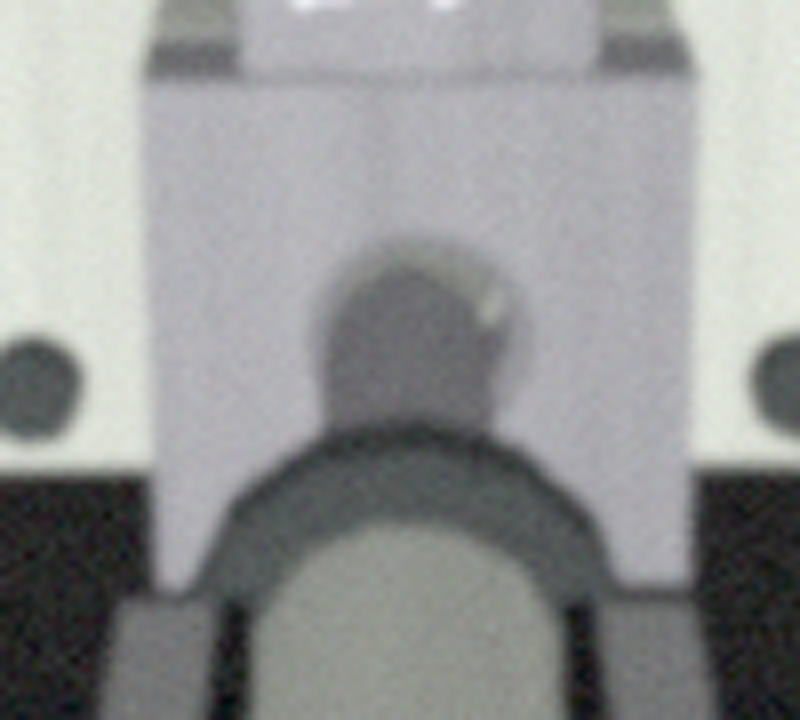

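```bash
python3 - <<'E'
from h import *; import pickle
def T(c,u,v,z,s):
    M=R.from_quat(s["tcp_rot"]).as_matrix()
    a=M.T@(px2w(c,u,v,1.)-s["tcp_pos"]);o=M.T@(c[3][:3,3]-s["tcp_pos"]); return (o+(a-o)*(z-o[2])/(a[2]-o[2])).round(2)
s=pickle.load(open("pics/w11.pkl","rb"));c=cam("wrist",s);z=s["tcp_pos"][2]-75
f=lambda x,y:T(c,270+x/8-.5,225+y/8-.5,z,s)
print("square top/bottom",f(420,76),f(420,593),"left/right",f(148,300),f(692,300))
print("ring l/r",f(310,330),f(533,330),"inner top",T(c,270+421/8-.5,225+245/8-.5,z+2,s),"shank l/r at row 400",T(c,270+323/8-.5,225+400/8-.5,z-8,s),T(c,270+495/8-.5,225+400/8-.5,z-8,s))
E
```

```text
square top/bottom [  0.82 -22.02  56.91] [ 0.9  18.71 56.91] left/right [-18.91  -4.97  56.91] [20.62 -4.99 56.91]
ring l/r [-7.16 -2.62 56.91] [ 9.1  -2.63 56.91] inner top [ 0.93 -8.5  58.91] shank l/r at row 400 [-6.02 -0.56 48.91] [ 6.13 -0.57 48.91]
```

Hole at tool (+0.9, -1.8) and pin at (0.05, -2). So x +0.8 mm, then go on down.

Request:
drive_tool(
  plan=[
    [0.08,0,0,0,0,0,1.2],
    [0,0,0.3,0,0,0,1.2],
    [0,0,0.3,0,0,0,1.2],
    [0,0,0.3,0,0,0,1.2],
    [0,0,0.2,0,0,0,1.2],
    [0,0,0,0,0,0,1.2],
  ],
)

```text
time_s: 17.48
tcp_pos: [454.4, 17.6, 121.1]
tcp_rot: [0.995, -0.1, -0.0, -0.0]
force: [-0.5, -0.7, -0.3]
gripper_width: 16.8
```

```bash
python3 look.py w12; python3 ov.py w12 0 -2 0.15 -2
```

```text
17.475 [454.4  17.6 121.1] [-0.5 -0.7 -0.3] [ 0.02 -0.01 -0.  ] 16.760848742137803
[[0.98, -0.199, -0.0], [-0.199, -0.98, 0.0], [-0.0, -0.0, -1.0]]
```

View pics/w12_a.png

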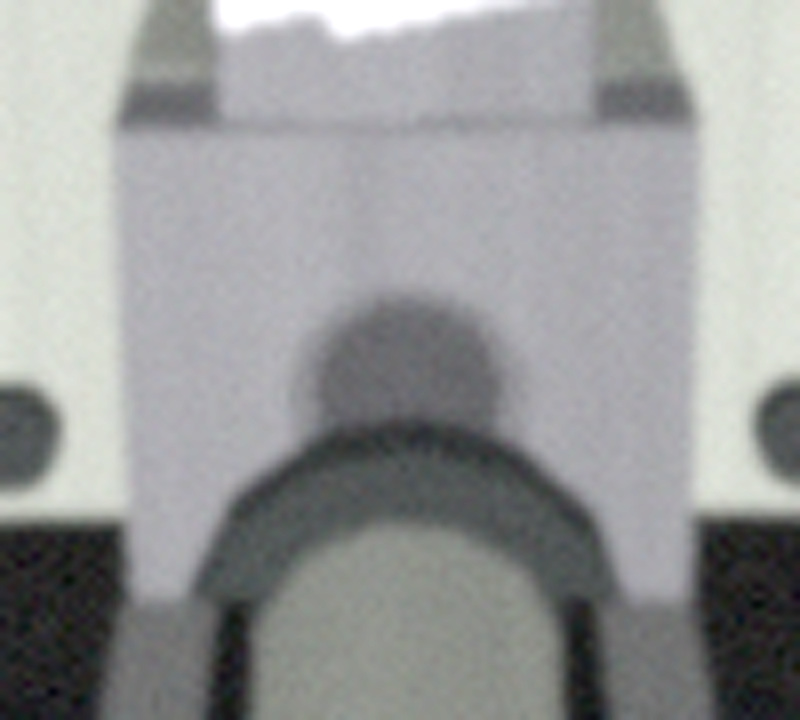

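Centred, with no contact force. Continuing down.

Request:
drive_tool(
  plan=[
    [0,0,0.3,0,0,0,1.2],
    [0,0,0.3,0,0,0,1.2],
    [0,0,0.3,0,0,0,1.2],
    [0,0,0.3,0,0,0,1.2],
    [0,0,0.3,0,0,0,1.2],
    [0,0,0,0,0,0,1.2],
  ],
)

```text
time_s: 18.27
tcp_pos: [454.4, 17.6, 106.0]
tcp_rot: [0.995, -0.1, -0.0, -0.0]
force: [1.0, -0.4, -0.2]
gripper_width: 17.0
```

Request:
drive_tool(
  plan=[
    [0,0,0.3,0,0,0,1.2],
    [0,0,0.3,0,0,0,1.2],
    [0,0,0.3,0,0,0,1.2],
    [0,0,0.3,0,0,0,1.2],
    [0,0,0.2,0,0,0,1.2],
    [0,0,0,0,0,0,1.2],
  ],
)

```text
time_s: 19.02
tcp_pos: [454.5, 17.6, 92.1]
tcp_rot: [0.995, -0.1, -0.0, -0.0]
force: [0.3, 0.4, -1.0]
gripper_width: 16.6
```

Request:
drive_tool(
  plan=[
    [0,0,0.1,0,0,0,1.2],
    [0,0,0.1,0,0,0,1.2],
    [0,0,0.1,0,0,0,1.2],
    [0,0,0,0,0,0,1.2],
  ],
)

```text
time_s: 19.52
tcp_pos: [454.8, 17.6, 89.8]
tcp_rot: [0.995, -0.1, 0.0, -0.0]
force: [-1.0, 0.4, 4.7]
gripper_width: 16.7
```

Contact at 89.8, which is the expected seating height. A light press, then release and look.

Request:
drive_tool(
  plan=[
    [0,0,0.1,0,0,0,1.2],
    [0,0,0,0,0,0,1.2],
    [0,0,0,0,0,0,2.5],
    [0,0,0,0,0,0,4.5],
    [0,0,0,0,0,0,5],
    [0,0,0,0,0,0,5],
  ],
)

```text
time_s: 20.27
tcp_pos: [454.5, 17.6, 88.1]
tcp_rot: [0.995, -0.1, -0.0, -0.0]
force: [-0.1, -0.4, -0.0]
gripper_width: 49.9
```

Request:
drive_tool(
  plan=[
    [0,0,-2,0,0,0,5],
    [0,0,-4,0,0,0,5],
    [0,0,-5,0,0,0,5],
    [0,0,-5,0,0,0,5],
    [0,0,0,0,0,0,5],
    [0,0,0,0,0,0,5],
  ],
)

```text
time_s: 21.02
tcp_pos: [454.5, 17.6, 247.9]
tcp_rot: [0.995, -0.1, -0.0, -0.0]
force: [-0.1, -0.2, -1.2]
gripper_width: 49.9
```

```bash
python3 look.py w13; python3 - <<'E'
from h import *; import pickle
s=pickle.load(open("pics/w13.pkl","rb"));c=cam("wrist",s);d=np.load("pics/w13.npy")
f,cx,cy,M=c;v,u=np.mgrid[:480,:640]; P=(np.stack([(u-cx)/f*d,(v-cy)/f*d,d,np.ones_like(d)],-1)@M.T)[...,:3]
for n,xy in(("pin",(455,19)),("handle",(443,-45))):
    q=P[(d>0)&(np.hypot(P[...,0]-xy[0],P[...,1]-xy[1])<16)&(P[...,2]>95)&(P[...,2]<140)]; zt=np.percentile(q[:,2],97); t=q[q[:,2]>zt-4]; print(n,zt.round(1),t.mean(0).round(1))
im,dd=snapshot("scene"); cv2.imwrite("pics/scene1.png",im)
im,dd=snapshot("top"); cv2.imwrite("pics/top1.png",im)
E
```

```text
21.025 [454.5  17.6 247.9] [-0.1 -0.2 -1.2] [ 0.01  0.02 -0.02] 49.8564116717916
[[0.98, -0.199, -0.0], [-0.199, -0.98, 0.0], [-0.0, -0.0, -1.0]]
pin 125.8 [455.1  19.5 124.6]
handle 120.8 [442.8 -44.1 119.5]
```

View pics/w13.png

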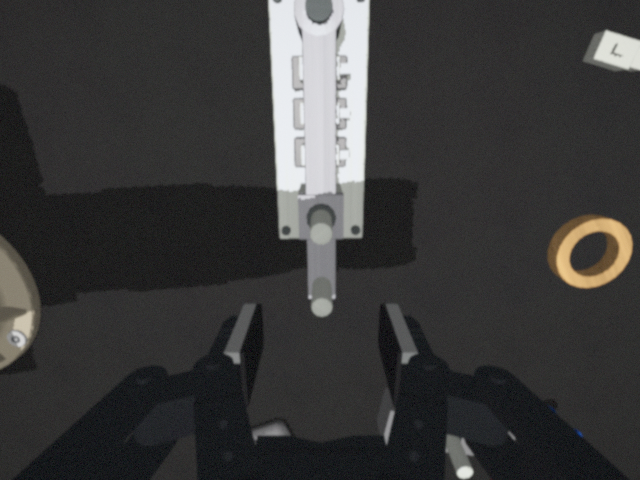

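View pics/scene1.png

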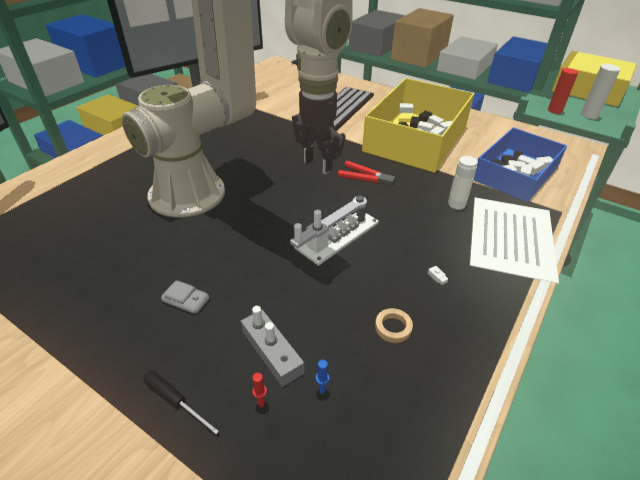

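The pin's top is at z≈125 mm (75 + 50), so its collar is on the bar. The bar is shut, both short pins are still in the rack, and everything else in the picture is where it was. The gripper is clear, so I'm handing in.

```bash
python3 -c "
from station import *
print(finish_job())"
```

```text
the job is handed in; nothing more can be done
None
```

The job is done and handed in at about 21 s of the 72 s allowed. I swung the hold-down bar shut by its handle and lined its hole up with the block's hole. Then I took the long grey pin from the rack, pushed it down through both holes and let go.

**Last checks:**
- **Pin seated:** its top measured about 125 mm above the table, which is where it should be with the collar on the bar. The wrist felt contact (4.7 N) at the expected height.
- **Hole alignment:** it was within about 0.3 mm by eye before the pin went in, and forces while the pin went in stayed near 1 N.
- **Rest of the bench:** the last scene picture shows both short pins still in the rack, and the red and blue look-alikes and the other items where they were. The gripper was about 160 mm up and touching nothing.

No check failed. Camera estimates of the hole position varied by about 1–2 mm, so I corrected the pin by about 1 mm twice while lowering it.

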